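Shut and relock the dice case's sliding door

ROBOT

A 6-joint arm with a two-finger parallel gripper is mounted at the origin on the work surface. World frame = base frame: x ahead of the robot, y to its left, z up, the work surface at z = 0. Lengths are in m, angles in rad, forces in N, time in s.
With the tool pointing down it reaches from about 0.375 to 0.975 m from the base axis. Payload 3.8 kg.
Tool frame: the origin (TCP) lies midway between the tips of the shut fingers; the grasp point (between the pads) lies 19 mm behind it; z points along the fingers, y is the line along which they close (so a half turn about z gives the same grasp; the last joint's range is limited). The gripper opens to 85 mm and grips with 20 to 120 N. Pads are 22 mm wide; open, the fingers measure 114 mm over their backs; the gripper's body (76 mm by 85 mm) begins 54 mm behind the grasp point. The pads swing forward as they close: fully open they stand 13 mm farther back than shut.
Start: joints at [1.133, 0.264, 1.604, -0, 1.274, -0.037], TCP at [0.263, 0.622, 0.231] pointing down, gripper open.
Joint ranges: [-2.63, 2.63], [-0.94, 2.18], [0.31, 2.57], [-1.31, 4.45], [0, 2.66], [-2.55, 2.55]. Speed limits (rad/s): [2.57, 2.57, 3.14, 3.14, 3.14, 3.14].

INTERFACE

Orientations are given as a rotation vector (axis times angle).
In Python, from workcell import status, read_camera, workorder, masks_of gives the robot as it stands.
- The arm moves only by the tool drive_tool, never from a script. Its argument "rows" is a list of rows, each a list of 7 numbers: the turn, a rotation vector about the tool's x, y, z in degrees, then the shift along the tool's x, y, z in m, then the opening, from 0 (shut) to 1 (fully open). In form: [[ax, ay, az, tx, ty, tz, claw], ...]. A call has 1 to 8 rows; each row shifts and turns the commanded pose from where the row before left it, along the tool's axes as they then stand; what a row does not reach is not made up. A row lasts 1/12 s, in which the tool goes at most 41.7 mm and 7.16 degrees, less where a joint would pass 70% of its speed; a pose out of reach is approached as far as the arm can. A call is refused whole if a number of a shift passes 0.0417 or a number of a turn 7.16, either way. A call with a gripper value outside its range is refused whole. The fingers move at their own pace and stop on an object; "force" is the grip in N (left out, the last holds). Time passes only in rows, so rows that do not move let the fingers close. It gives the time, the measured TCP pose, the force, the opening and the grip force at its end, in the units of the state.
- status.read_state(): the state, without advancing time (a new reading comes with each control period).
- read_camera(name): name is "side" or "top" or "wrist"; returns a dict with "color" (400x640x3 uint8, red, green, blue), "intrinsics" (3x3 intrinsics, pixels), "world_from_camera" (4x4, takes a point from camera to world coordinates); the wrist camera has in their place "mount" (4x4, takes a point from camera to tool coordinates, whose origin is the TCP and whose axes are the flange's). Camera axes: x right, y up, looking along -z (the intrinsics and any distortion apply to the point x, -y, -z); pixel columns grow to the right and rows downward; lengths in m; the calibration is good to about 2 mm. A picture is of the moment at which its call begins: read the wrist's pose just before it. There is no depth.
- workorder.finish_job(): hands the job in; it is judged then, once.
Trained networks look in a picture, given as the dict that the camera call returned (one of the last four; its "shot" number tells which), for a name from the list of things; names that differ only in an ending like _2 or _b are one class to them, and where a whole thing is asked for, a point or a joint stands for the part that bears it (a point fixed in the world has none). Each returns a list of dicts, best first, with "score" (0 to 1); they miss things now and then, are a little off and sometimes report something else, mostly with a low value. They report only what shows in the picture. A call takes as long as a camera call.
- masks_of(picture, name): "mask" (400x640 bool, what is visible of it) and "bbox" ([left, top, right, bottom] in pixels, round what is visible of it).
The state is a dict: "time": time; "q": joint angles; "joint_vel": joint speeds; "joint_torque": joint torques, N m; "tool_pos": TCP position; "tcp_rot": TCP orientation; "wrist_force": force on the tool from outside, world axes, zero at the start; "torque": the same for the moment, N m; "width": opening from 0.0 (shut) to 1.0 (fully open); "grip_force": force on a finger pad.
Only numpy, scipy, OpenCV 4.12 (cv2) and the standard library are available. Lean on these libraries where they do the work, as an engineer would, in place of code of your own. Each camera call takes 0.05 s, during which the arm holds its last target. There are 200 camera calls.

TASK

Close up the dice display case: pull the blue plunger knob up, twist it so that it stays out by itself and let go, then slide the glass door shut by its brass tab until the white mark on its rail is under the blue pointer. Then twist the knob back so that the pin drops fully home and locks the door, and let go. Leave the dice cup, the bell and the dish where they stand.

Things in the scene. Friction and masses are not known exactly. Their poses are not given: they have to be found in the camera images.
- case: Fixed glass-topped display case, 180 (x) x 500 (y) x 130 mm high; origin at the centre of its underside, z up. Its -x face, towards the robot, has the glass door, sliding along the case's y. A bracket on its front top edge carries the plunger, vertical axis at (-106, 0) mm in this frame; bracket top 146 mm, brass collar (26 x 24 mm) top 164 mm above the table.
- knob (a point): Centre of the blue plunger knob, an upright flat bar 10 mm thick (its x), 36 mm long (its y), 28 mm high, to be pinched across the 10 mm from above; 190 mm above the table with the pin home. The frame turns and rises with the knob; at twist 0 its axes are the case's. 12 mm of stem shows between knob and collar.
- lift (a joint): Height of the plunger above home, m: 0 = pin home, 0.020 = top. A spring pulls it down, 4 N at home, 9 N at the top. Above 0.014 its cross bar leaves the collar's slot and the knob can turn; turned, it rests on the collar at 0.014, pin 5 mm clear of the door rail. Let down untwisted with no hole below, the pin rests on the rail at 0.009 and falls home once the hole comes under it.
- twist (a joint): Angle of the knob, rad, positive anticlockwise from above, range -1.5 to 1.5; 0 = its length along the case's y, cross bar over the slot. Down in the slot it turns only about 0.2 each way. Raised and turned beyond 0.4, either way, it stays out by itself when released; turned back to within 0.15 of 0 and released it falls back.
- door (a joint): Door position along the case's y, m: 0 = shut, round hole (12 mm, pin 8 mm) under the pin; positive = open, towards the case's +y. Range -0.012 to 0.135: it can overrun shut, so stop it at the mark. At the start the pin stands in a 48 mm slot of the rail: the door rattles only between 0.083 and 0.123. 0.6 kg, about 2 N of friction, stays where left.
- tab (a point): Brass pull tab standing on the door's rail, moving with the door: upright plate 12 mm thick (case x), 30 mm long (case y), 44 mm high from the rail top at 130 mm to 174 mm; this point is on its centre, 155 mm above the table. At door 0 it lies at (-115.5, -205) mm in the case's frame.
- mark (a point): Middle of the thin white bone line, 13 x 3 mm, on top of the door's rail (130 mm high) at the y of the round hole; moves with the door.
- pointer (a point): Front lower tip of the blue pointer, 4 mm wide, on the bracket's front edge, at the y of the plunger's axis in the case's frame; the door is rightly shut when the mark has the same case y.
- cup: Loose inlaid khatam dice cup, 64 mm in diameter, 85 mm high, on the table before the case; origin at the centre of its underside.
- bell: Loose brass hand bell, 60 mm in diameter, 68 mm high, on the rear half of the case's top; origin at the centre of its underside.
- dish: Loose turquoise ceramic dish, 84 mm in diameter, 24 mm high, on the rear half of the case's top; origin at the centre of its underside.

How it is judged:
On the way, in this order (a step that is already met when the one before it is completed fails the run):
1. the plunger stays out by itself: raised, twisted and not touched (value of joint lift above 0.011 m and (value of joint twist above 0.3 rad or value of joint twist below -0.3 rad) and contact force between the fingers and anything else below 0.2 N), for 0.2 s.
2. the door is slid to within 25 mm of shut while the plunger is still out (value of joint lift above 0.011 m and value of joint door below 0.025 m), for 0.1 s.
At the end, for the whole second after the job is handed in: The pin is home in the round hole (lift under 3 mm), the knob is twisted back within 0.3 rad of its start direction, the door rests shut within 5 mm, and cup, bell and dish are within 30 mm of where they stood (value of joint lift below 0.003 m and value of joint twist between -0.3 and 0.3 rad and value of joint door between -0.005 and 0.005 m and velocity of joint door between -0.01 and 0.01 m/s and distance of each of cup, bell, dish from where it was at the start of the episode below 0.03 m); the robot touches nothing.
It fails at once if the cup, bell or dish is knocked over or moved by more than 30 mm (angle between any of cup, bell, dish's own z axis and vertical above 0.6 rad or distance of any of cup, bell, dish from where it was at the start of the episode above 0.03 m).
It also fails if it takes over 67 s, if anything falls off the work surface, if the arm or the gripper's body presses on something with over 40 N, if the wrist force passes 120 N, or if a joint passes its speed limit or range.

## Working session

There is one attempt and no reset: what is moved stays moved. The work goes in short steps, Python scripts to look and compute and a tool call to move; the robot and the scene stay as the last step left them, time stands still between calls to the robot, and variables do not carry over. Pictures are saved under pics/ and viewed, at most 10 in all, crops included, and the job is handed in when it is done.

Besides the shell and the picture viewer there is one more tool, called as name(argument=value, ...), one argument or row to a line, values as JSON. drive_tool: Moves the arm, as the interface text tells. Its arguments: {"type":"object","properties":{"rows":{"type":"array"},"force":{"type":"number"}},"required":["rows"]}

```bash
mkdir -p pics; cat > h.py <<'E'
import numpy as np, cv2
from workcell import status, read_camera, workorder, masks_of
def save(p,n): cv2.imwrite('pics/'+n+'.png', cv2.cvtColor(p['color'],cv2.COLOR_RGB2BGR))
def ray(p,u,v,W=None):
    W=p['world_from_camera'] if W is None else W; W=np.array(W); K=np.array(p['intrinsics'])
    d=np.linalg.inv(K)@[u,v,1]; d=W[:3,:3]@[d[0],-d[1],-d[2]]
    return W[:3,3],d/np.linalg.norm(d)
def tri(rs):
    A=np.zeros((3,3));b=np.zeros(3)
    for o,d in rs:
        P=np.eye(3)-np.outer(d,d);A+=P;b+=P@o
    x=np.linalg.solve(A,b); return x,[np.linalg.norm((np.eye(3)-np.outer(d,d))@(x-o)) for o,d in rs]
def atz(p,u,v,z,W=None):
    o,d=ray(p,u,v,W); return o+d*(z-o[2])/d[2]
def proj(p,X,W=None):
    W=p['world_from_camera'] if W is None else W
    c=np.linalg.inv(W)@np.append(X,1); q=np.array(p['intrinsics'])@[c[0],-c[1],-c[2]]; return q[:2]/q[2]
E
python3 - <<'E'
from h import *
s=status.read_state(); print({k:np.round(v,3) for k,v in s.items()})
for c in ('top','side'):
    p=read_camera(c); save(p,c+'0'); print(c,[k for k in p if k!='color'],np.round(p['intrinsics'],1).tolist(),np.round(p['world_from_camera'],3).tolist())
    for n in ('case','knob','tab','mark','pointer','cup','bell','dish'):
        try:
            for m in masks_of(p,n)[:2]:
                ys,xs=np.where(m['mask']); print(n,round(m['score'],2),m['bbox'],xs.mean().round(1),ys.mean().round(1),len(xs))
        except Exception as e: print(n,e)
E
```

```text
{'time': np.float64(0.0), 'q': array([ 1.133,  0.265,  1.605,  0.   ,  1.274, -0.037]), 'joint_vel': array([ 0.001,  0.001, -0.   ,  0.001,  0.001,  0.002]), 'joint_torque': array([-0.0000e+00, -5.1512e+01, -3.6731e+01, -0.0000e+00,  1.3000e-02,
       -0.0000e+00]), 'tool_pos': array([0.263, 0.621, 0.23 ]), 'tcp_rot': array([-6.250e-01, -3.078e+00,  3.000e-03]), 'wrist_force': array([-0.799, -0.234, -0.194]), 'torque': array([ 0.018,  0.035, -0.009]), 'grip_force': np.float64(0.0), 'width': np.float64(0.999)}
top ['intrinsics', 'world_from_camera', 'shot'] [[499.6, 0.0, 313.6], [0.0, 499.6, 197.0], [0.0, 0.0, 1.0]] [[-0.026, 0.987, -0.159, 0.439], [-0.999, -0.022, 0.028, 0.039], [0.024, 0.16, 0.987, 1.036], [0.0, 0.0, 0.0, 1.0]]
case 0.89 [145.0, 110.6, 437.6, 289.7] 287.7 200.2 31946
knob 0.51 [290.2, 230.3, 317.2, 238.8] 302.4 234.5 179
tab 0.85 [227.8, 212.2, 375.7, 271.5] 303.7 243.0 3325
mark 0.84 [230.9, 217.0, 378.5, 274.1] 304.0 242.9 3245
pointer 0.73 [146.2, 105.9, 437.2, 290.6] 287.8 200.3 31838
pointer 0.63 [228.7, 214.7, 374.3, 270.2] 303.3 243.2 3184
cup 0.62 [389.7, 2
[... 228 characters left out ...]
83.9, 167.4] 360.7 146.1 1487
side ['intrinsics', 'world_from_camera', 'shot'] [[466.9, 0.0, 322.6], [0.0, 466.9, 209.1], [0.0, 0.0, 1.0]] [[0.914, 0.231, -0.332, 0.307], [-0.404, 0.48, -0.779, -0.62], [-0.021, 0.846, 0.532, 0.558], [0.0, 0.0, 0.0, 1.0]]
knob 0.6 [277.5, 167.4, 286.9, 204.1] 281.7 182.0 288
tab 0.71 [234.8, 182.8, 336.2, 304.7] 288.8 237.3 5233
mark 0.87 [233.6, 178.8, 336.9, 303.9] 288.9 237.2 5271
pointer 0.88 [212.8, 134.8, 472.9, 370.8] 344.2 248.2 31874
cup 0.92 [260.0, 303.4, 313.4, 375.3] 287.3 336.6 2825
cup 0.58 [234.4, 179.2, 339.4, 302.6] 288.9 237.0 5401
bell 0.65 [307.2, 137.8, 335.2, 176.2] 321.0 160.4 582
dish 0.64 [374.2, 195.2, 423.7, 227.5] 398.7 208.6 1200
```

```bash
python3 - <<'E'
import cv2,numpy as np
a=cv2.imread('pics/top0.png')[90:310,130:450]; b=cv2.imread('pics/side0.png')[120:390,190:490]
a=cv2.resize(a,None,fx=2.5,fy=2.5,interpolation=2); b=cv2.resize(b,None,fx=2.2,fy=2.2,interpolation=2)
cv2.imwrite('pics/a.png',a); cv2.imwrite('pics/b.png',b)
E
```

```text
(no output)
```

View pics/a.png

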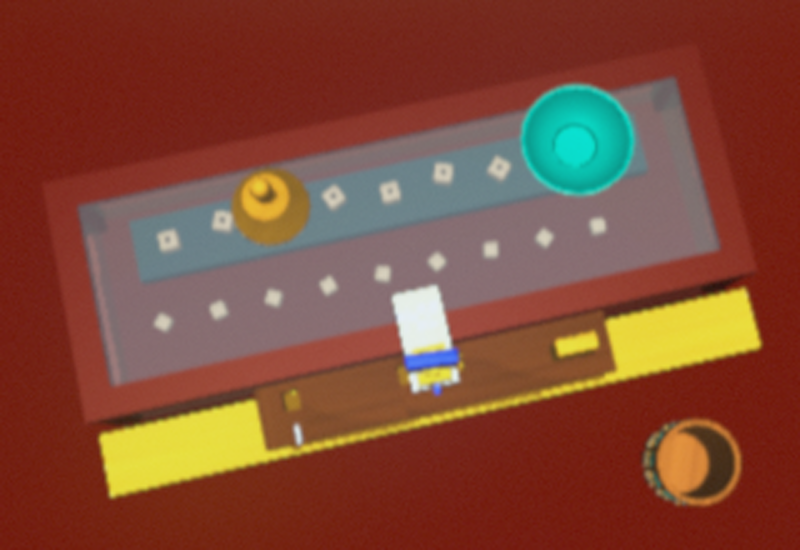

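View pics/b.png

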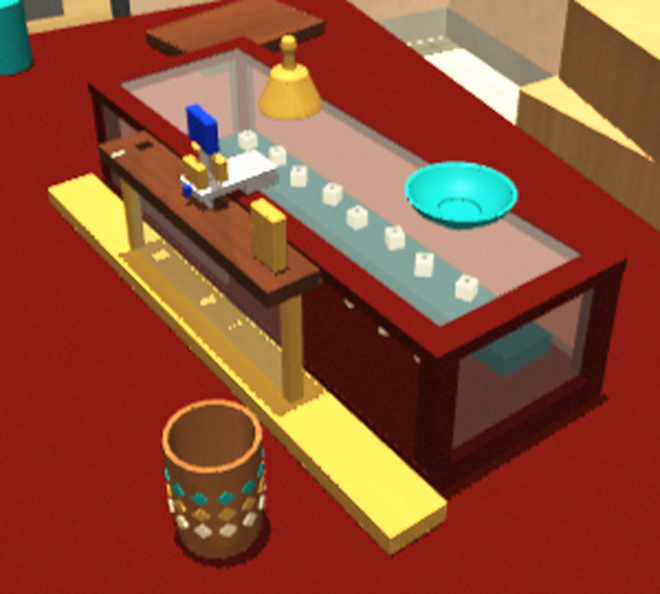

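The top view (a.png) shows the case turned about 12°. The knob is at full-image (302.8, 233.6), the tab at (360.4, 228) and the white mark at (248.8, 263.6). In the side view they are at (281.8, 178.2), (311.8, 227.7) and (243.6, 190). The cup stands at the front right, and the bell and dish on the rear of the top.

```bash
python3 - <<'E'
from h import *
t=read_camera('top'); s=read_camera('side')
for n,a,b in (('knob',(302.8,233.6),(281.8,178.2)),('tab',(360.4,228),(311.8,227.7)),('mark',(248.8,263.6),(243.6,190))):
    x,r=tri([ray(t,*a),ray(s,*b)]); print(n,x.round(4),np.round(r,4), 'top@z',atz(t,*a,{'knob':.204,'tab':.174,'mark':.13}[n]).round(4))
C=[atz(t,130+u/2.5,90+v/2.5,.13)[:2] for u,v in ((42,183),(695,45),(755,270),(90,420))]
C=np.array(C);print(C.round(3),[np.degrees(np.arctan2(*(a-b)[::-1])).round(2) for a,b in ((C[0],C[1]),(C[3],C[2]),(C[1],C[2]),(C[0],C[3]))],C.mean(0).round(4))
r=cv2.minAreaRect(np.float32(C));print(r)
for n in ('knob','tab','mark','pointer'):
  pass
# knob direction in top image: blue mask
hsv=cv2.cvtColor(t['color'],cv2.COLOR_RGB2HSV); m=((hsv[...,0]>112)&(hsv[...,0]<128)&(hsv[...,1]>150)&(hsv[...,2]>90)).astype(np.uint8)
nn,l,st,ce=cv2.connectedComponentsWithStats(m); print(st[1:],ce[1:].round(1))
R=cv2.Rodrigues(np.array(status.read_state()['tcp_rot']))[0];print(R.round(3))
E
```

```text
knob [0.5138 0.0353 0.191 ] [0.0005 0.0005] top@z [0.5121 0.0355 0.204 ]
tab [ 0.5241 -0.0673  0.152 ] [0.0001 0.0001] top@z [ 0.5221 -0.0647  0.174 ]
mark [0.4682 0.1329 0.1294] [0.0011 0.0011] top@z [0.4671 0.1331 0.13  ]
[[ 0.655  0.319]
 [ 0.753 -0.17 ]
 [ 0.579 -0.205]
 [ 0.481  0.281]] [np.float64(101.24), np.float64(101.38), np.float64(11.28), np.float64(12.5)] [0.6169 0.0563]
((0.6165512800216675, 0.057176560163497925), (0.17871643602848053, 0.49907976388931274), 11.277387619018555)
[[292 230  21   8  67]] [[302.7 233.5]]
[[-0.921  0.39   0.   ]
 [ 0.39   0.921  0.   ]
 [-0.     0.    -1.   ]]
```

drive_tool(
  rows=[
    [0,0,6.96,0,0,-0.003,1],
    [0,0,6.96,0,0,-0.003,1],
    [0,0,6.96,0,0,-0.003,1],
    [0,0,6.96,0,0,-0.003,1],
    [0,0,6.96,0,0,-0.003,1],
    [0,0,6.96,0,0,-0.003,1],
    [0,0,6.96,0,0,-0.003,1],
    [0,0,6.96,0,0,-0.003,1],
  ],
  force=50,
)

```text
time: 1.67
tool_pos: [0.2633, 0.6215, 0.2554]
tcp_rot: [-1.998, -2.424, 0.0]
wrist_force: [-0.5, 0.2, -0.6]
width: 1.004
grip_force: 0.0
```

drive_tool(
  rows=[
    [0,0,0,-0.039,0.008,0,1],
    [0,0,0,-0.039,0.008,0,1],
    [0,0,0,-0.039,0.008,0,1],
    [0,0,0,-0.039,0.008,0,1],
    [0,0,0,-0.039,0.008,0,1],
    [0,0,0,-0.039,0.008,0,1],
    [0,0,0,-0.039,0.008,0,0.8],
    [0,0,0,-0.039,0.008,0,0.6],
  ],
)

```text
time: 2.33
tool_pos: [0.3878, 0.3265, 0.2556]
tcp_rot: [1.99, 2.431, 0.001]
wrist_force: [0.5, -0.7, 0.6]
width: 0.752
grip_force: 0.0
```

drive_tool(
  rows=[
    [0,0,0,-0.039,0.008,0,0.6],
    [0,0,0,-0.039,0.008,0,0.6],
    [0,0,0,-0.039,0.008,0,0.6],
    [0,0,0,-0.039,0.008,0,0.6],
    [0,0,0,-0.039,0.008,0,0.6],
    [0,0,0,-0.02,0.004,0,0.6],
    [0,0,0,0,0,0,0.6],
    [0,0,0,0,0,0,0.6],
  ],
)

```text
time: 3.0
tool_pos: [0.4733, 0.1252, 0.2554]
tcp_rot: [-1.994, -2.427, -0.001]
wrist_force: [-0.5, 0.5, -0.9]
width: 0.599
grip_force: 0.0
```

```bash
cat >> h.py <<'E'
th=np.radians(11.35); CX=np.array([np.cos(th),np.sin(th)]); CY=np.array([-np.sin(th),np.cos(th)])
def wrist():
    s=status.read_state(); p=read_camera('wrist'); T=np.eye(4); T[:3,:3]=cv2.Rodrigues(np.array(s['tcp_rot'],float))[0]; T[:3,3]=s['tool_pos']
    return p,T@np.array(p['mount']),s,T
def delta(target):
    s=status.read_state(); d=np.array(target)-s['tool_pos']; R=cv2.Rodrigues(np.array(s['tcp_rot'],float))[0]
    print('pos',np.round(s['tool_pos'],4),'yaw of y',np.degrees(np.arctan2(R[1,1],R[0,1])).round(2),'tool delta',(R.T@d).round(4))
E
python3 - <<'E'
from h import *
delta([.5133,.0355,.172])
p,W,s,T=wrist(); save(p,'w1'); print(np.round(s['q'],2))
for n,X in (('knobtop',[.5133,.0355,.204]),('tab',[.5240,-.0673,.174]),('mark',[.468,.133,.13])): print(n,proj(p,X,W).round(1))
E
```

```text
pos [0.4733 0.1252 0.2554] yaw of y 11.18 tool delta [-0.0957  0.0219  0.0834]
[ 0.21 -0.11  1.96  0.    1.29  0.01]
knobtop [346.9 334.2]
tab [331.3 401. ]
mark [313.9 176. ]
```

View pics/w1.png

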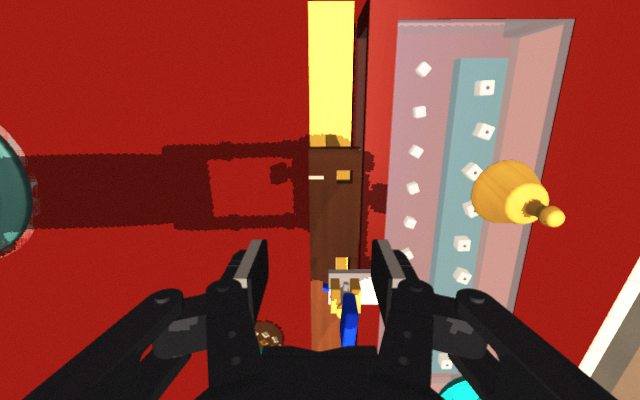

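The wrist view shows the knob's top near (348, 320) and the mark at (316, 177), within 2 px of what I predicted. The fingers are aligned with the case, so I move over the knob and down.

drive_tool(
  rows=[
    [0,0,0,-0.032,0.0073,0,0.6],
    [0,0,0,-0.032,0.0073,0,0.6],
    [0,0,0,-0.0317,0.0073,0,0.6],
    [0,0,0,0,0,0.015,0.6],
    [0,0,0,0,0,0.015,0.6],
    [0,0,0,0,0,0,0.6],
    [0,0,0,0,0,0,0.6],
  ],
)

```text
time: 3.63
tool_pos: [0.5123, 0.0378, 0.2244]
tcp_rot: [-1.987, -2.43, 0.002]
wrist_force: [0.9, 1.2, 0.6]
width: 0.601
grip_force: 0.0
```

```bash
python3 - <<'E'
from h import *
delta([.5133,.0355,.172])
E
```

```text
pos [0.5123 0.0378 0.2244] yaw of y 11.45 tool delta [-0.0025  0.0007  0.0524]
```

drive_tool(
  rows=[
    [0,0,0,-0.0025,0.0007,0.015,0.6],
    [0,0,0,0,0,0.015,0.6],
    [0,0,0,0,0,0.015,0.6],
    [0,0,0,0,0,0.007,0.5],
    [0,0,0,0,0,0,0.3],
    [0,0,0,0,0,0,0.1],
    [0,0,0,0,0,0,0],
    [0,0,0,0,0,0,0],
  ],
  force=50,
)

```text
time: 4.3
tool_pos: [0.5149, 0.0345, 0.1746]
tcp_rot: [1.99, 2.43, 0.001]
wrist_force: [-2.6, -0.2, 2.3]
width: 0.109
grip_force: 52.0
```

drive_tool(
  rows=[
    [0,0,0,0,0,0,0],
    [0,0,0,0,0,0,0],
    [0,0,0,0,0,0,0],
    [0,0,0,0,0,0,0],
  ],
)

```text
time: 4.63
tool_pos: [0.5149, 0.0344, 0.1745]
tcp_rot: [1.991, 2.43, 0.002]
wrist_force: [-3.0, 1.1, 5.7]
width: 0.107
grip_force: 52.7
```

drive_tool(
  rows=[
    [0,0,0,0,0,-0.005,0],
    [0,0,0,0,0,-0.005,0],
    [0,0,0,0,0,-0.005,0],
    [0,0,0,0,0,-0.004,0],
    [0,0,0,0,0,0,0],
    [0,0,0,0,0,0,0],
  ],
)

```text
time: 5.13
tool_pos: [0.5147, 0.0344, 0.1919]
tcp_rot: [1.991, 2.43, 0.001]
wrist_force: [4.2, 2.4, -8.9]
width: 0.106
grip_force: 50.4
```

drive_tool(
  rows=[
    [0,0,7,0,0,0,0],
    [0,0,7,0,0,0,0],
    [0,0,7,0,0,0,0],
    [0,0,7,0,0,0,0],
    [0,0,7,0,0,0,0],
    [0,0,7,0,0,0,0],
    [0,0,7,0,0,0,0],
    [0,0,0,0,0,0,0],
  ],
)

```text
time: 5.8
tool_pos: [0.5135, 0.0346, 0.1912]
tcp_rot: [-2.82, -1.381, 0.003]
wrist_force: [2.7, 2.4, -9.6]
width: 0.111
grip_force: 50.5
```

drive_tool(
  rows=[
    [0,0,0,0,0,0.002,0],
    [0,0,0,0,0,0.001,0],
    [0,0,0,0,0,0,0],
  ],
)

```text
time: 6.05
tool_pos: [0.5135, 0.0346, 0.1886]
tcp_rot: [-2.817, -1.388, 0.003]
wrist_force: [-0.6, 3.8, -7.3]
width: 0.107
grip_force: 50.6
```

drive_tool(
  rows=[
    [0,0,0,0,0,0,0.5],
    [0,0,0,0,0,0,0.5],
    [0,0,0,0,0,0,0.5],
    [0,0,0,0,0,0,0.5],
    [0,0,0,0,0,0,0.5],
    [0,0,0,0,0,0,0.5],
    [0,0,0,0,0,0,0.5],
    [0,0,0,0,0,0,0.5],
  ],
)

```text
time: 6.72
tool_pos: [0.5146, 0.0342, 0.1894]
tcp_rot: [2.819, 1.386, 0.0]
wrist_force: [0.1, -0.0, 0.0]
width: 0.505
grip_force: 0.0
```

drive_tool(
  rows=[
    [0,0,0,0,0,-0.02,0.5],
    [0,0,0,0,0,-0.02,0.5],
    [0,0,0,0,0,-0.02,0.5],
    [0,0,-7,0,0,0,0.5],
    [0,0,-7,0,0,0,0.5],
    [0,0,-7,0,0,0,0.5],
    [0,0,-7,0,0,0,0.5],
    [0,0,-7,0,0,0,0.5],
  ],
)

```text
time: 7.38
tool_pos: [0.5144, 0.0342, 0.2493]
tcp_rot: [2.265, 2.177, -0.0]
wrist_force: [0.8, 0.0, -0.5]
width: 0.504
grip_force: 0.0
```

drive_tool(
  rows=[
    [0,0,-7,0,0,0,0.5],
    [0,0,-7,0,0,0,0.5],
    [0,0,0,0,0,0,0.5],
    [0,0,0,0,0,0,0.5],
  ],
)

```text
time: 7.72
tool_pos: [0.5145, 0.0342, 0.2492]
tcp_rot: [-1.995, -2.427, 0.0]
wrist_force: [0.2, -0.1, -0.2]
width: 0.5
grip_force: 0.0
```

```bash
python3 - <<'E'
from h import *
delta([.5238,-.0673,.140])
t=read_camera('top'); s=read_camera('side'); save(t,'t2'); save(s,'s2')
a=cv2.imread('pics/t2.png')[190:290,220:400]; b=cv2.imread('pics/s2.png')[130:280,210:360]
cv2.imwrite('pics/c.png',np.hstack([cv2.resize(a,(450,250)),cv2.resize(b,(250,250))]))
E
```

```text
pos [0.5145 0.0342 0.2492] yaw of y 11.16 tool delta [-0.1014 -0.0105  0.1092]
```

View pics/c.png

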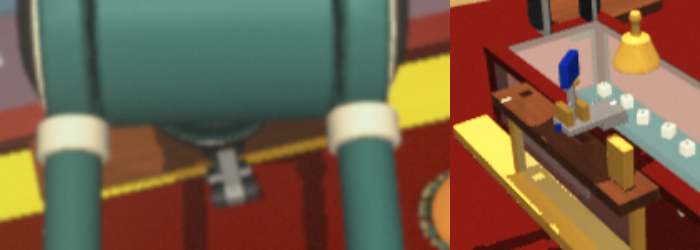

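The knob stays raised and turned after release (side-view half of the picture). Next is the tab.

drive_tool(
  rows=[
    [0,0,0,-0.0338,-0.0033,0,0.5],
    [0,0,0,-0.0338,-0.0033,0,0.5],
    [0,0,0,-0.0338,-0.0033,0,0.5],
    [0,0,0,0,0,0.02,0.5],
    [0,0,0,0,0,0.02,0.5],
    [0,0,0,0,0,0.02,0.5],
    [0,0,0,0,0,0,0.5],
    [0,0,0,0,0,0,0.5],
  ],
)

```text
time: 8.48
tool_pos: [0.5236, -0.067, 0.1881]
tcp_rot: [-1.991, -2.427, 0.003]
wrist_force: [-0.2, 0.2, 0.1]
width: 0.499
grip_force: 0.0
```

```bash
python3 - <<'E'
from h import *
delta([.5245,-.0673,.140])
E
```

```text
pos [ 0.5236 -0.067   0.1881] yaw of y 11.28 tool delta [-0.0005  0.0009  0.0481]
```

drive_tool(
  rows=[
    [0,0,0,0,0.0005,0.015,0.5],
    [0,0,0,0,0,0.015,0.5],
    [0,0,0,0,0,0.013,0.5],
    [0,0,0,0,0,0.004,0.3],
    [0,0,0,0,0,0,0.1],
    [0,0,0,0,0,0,0],
    [0,0,0,0,0,0,0],
    [0,0,0,0,0,0,0],
  ],
  force=40,
)

```text
time: 9.15
tool_pos: [0.5256, -0.067, 0.1434]
tcp_rot: [1.99, 2.43, 0.001]
wrist_force: [-1.9, 0.5, 2.1]
width: 0.133
grip_force: 42.4
```

```bash
python3 - <<'E'
from h import *
print({k:np.round(v,3) for k,v in status.read_state().items() if k in('width','grip_force','wrist_force','tool_pos')})
p,W,s,T=wrist(); save(p,'w3'); d=cv2.resize(p['color'][0:400,160:560],(600,600)); cv2.imwrite('pics/w3c.png',d[...,::-1])
for x in (.46,.465,.47): print(proj(p,[x,.133,.13],W))
E
```

```text
{'tool_pos': array([ 0.526, -0.067,  0.143]), 'wrist_force': array([-1.941,  0.456,  2.088]), 'grip_force': np.float64(42.437), 'width': np.float64(0.133)}
[ 245.67043617 -303.60474479]
[ 259.84474282 -299.56241733]
[ 273.94161376 -295.54217352]
```

View pics/w3c.png

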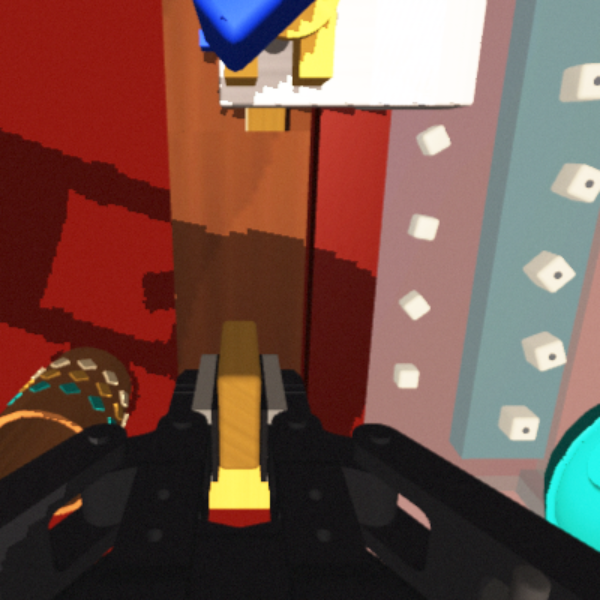

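The tab sits between the pads and the way along the rail is clear. Slide about 90 mm, then measure.

drive_tool(
  rows=[
    [0,0,0,-0.008,0,0,0],
    [0,0,0,-0.014,0,0,0],
    [0,0,0,-0.016,0,0,0],
    [0,0,0,-0.016,0,0,0],
    [0,0,0,-0.016,0,0,0],
    [0,0,0,-0.012,0,0,0],
    [0,0,0,-0.008,0,0,0],
    [0,0,0,0,0,0,0],
  ],
)

```text
time: 9.87
tool_pos: [0.544, -0.1579, 0.1433]
tcp_rot: [1.99, 2.427, -0.001]
wrist_force: [-1.7, -2.6, 6.4]
width: 0.133
grip_force: 43.1
```

```bash
python3 - <<'E'
from h import *
s=status.read_state(); print({k:np.round(v,4) for k,v in s.items() if k in('width','grip_force','wrist_force','tool_pos')})
p=np.array(s['tool_pos'][:2]); print('moved along y',(p-[.5256,-.067])@CY)
T=read_camera('top'); S=read_camera('side'); save(T,'t4'); save(S,'s4')
W=wrist(); save(W[0],'w4')
a=cv2.imread('pics/t4.png')[200:280,250:350]; b=cv2.imread('pics/s4.png')[150:230,230:330]; c=cv2.imread('pics/w4.png')[0:160,200:400]
cv2.imwrite('pics/d.png',np.hstack([cv2.resize(x,(400,320),interpolation=2) for x in (a,b)]))
E
```

```text
{'tool_pos': array([ 0.544 , -0.1579,  0.1433]), 'wrist_force': array([-1.7121, -2.6477,  6.375 ]), 'grip_force': np.float64(43.1295), 'width': np.float64(0.1333)}
moved along y -0.09274737388331854
```

View pics/d.png

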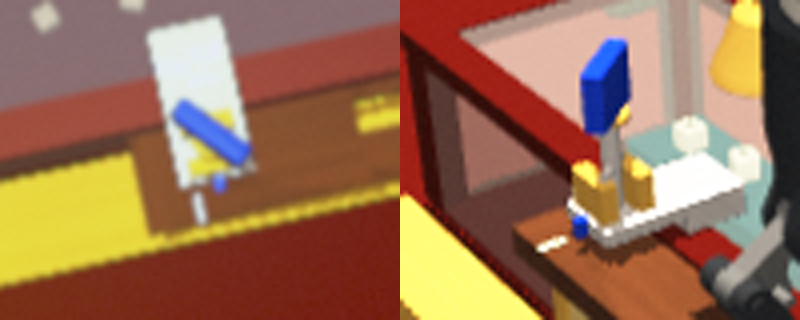

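Both the mark, top (299.8, 252.2) / side (267.8, 210.5), and the pointer, top (304.8, 246.0) / side (274.8, 206.7), are visible. The mark is still a few mm short.

```bash
cat > m.py <<'E'
from h import *
def meas(mt,ms,pt,ps,T,S):
    m,r=tri([ray(T,*mt),ray(S,*ms)]); q,r2=tri([ray(T,*pt),ray(S,*ps)])
    print('mark',m.round(4),r[0].round(4),'ptr',q.round(4),r2[0].round(4))
    y=lambda X:round(float(X[:2]@CY),4)
    print('case-y mark tri/top/side',y(m),y(atz(T,*mt,.13)),y(atz(S,*ms,.13)),'ptr',y(q),'knobaxis',y(np.array([.5133,.0355])),y(np.array([.5147,.0344])))
E
python3 - <<'E'
from m import *
T=read_camera('top'); S=read_camera('side')
meas((299.8,252.2),(267.8,210.5),(304.8,246),(274.8,206.7),T,S)
# finer: sub-pixel white/blue centroids
for p,n,box in ((T,'top',(290,240,312,260)),(S,'side',(258,200,285,216))):
    x0,y0,x1,y1=box; c=p['color'][y0:y1,x0:x1].astype(int); 
    w=np.clip(c.min(2)-110,0,None); b=np.clip(c[...,2]-c[...,0]-40,0,None)
    for k,v in (('white',w),('blue',b)):
        n2,l,st,ce=cv2.connectedComponentsWithStats((v>0).astype(np.uint8))
        for i in range(1,n2):
            ys,xs=np.where(l==i); q=v[ys,xs]; print(n,k,len(xs),(x0+(xs*q).sum()/q.sum()).round(2),(y0+(ys*q).sum()/q.sum()).round(2))
E
```

```text
mark [0.4859 0.0411 0.1318] 0.0008 ptr [0.4962 0.0319 0.1419] 0.0008
case-y mark tri/top/side -0.0553 -0.055 -0.0529 ptr -0.0663 knobaxis -0.0662 -0.0676
top white 65 298.06 242.86
top white 24 298.71 251.98
top blue 4 308.9 240.02
top blue 12 304.39 245.39
side white 52 277.52 204.56
side white 19 267.38 210.31
side blue 20 274.72 205.6
```

drive_tool(
  rows=[
    [0,0,0,-0.004,0,0,0],
    [0,0,0,-0.004,0,0,0],
    [0,0,0,-0.002,0,0,0],
    [0,0,0,0,0,0,0],
    [0,0,0,0,0,0,0],
  ],
)

```text
time: 10.53
tool_pos: [0.5455, -0.1654, 0.1433]
tcp_rot: [1.99, 2.429, 0.0]
wrist_force: [-2.9, -0.6, 5.2]
width: 0.133
grip_force: 43.2
```

```bash
python3 - <<'E'
from m import *
p=np.array(status.read_state()['tool_pos'][:2]); print('moved along y',(p-[.5256,-.067])@CY)
T=read_camera('top'); S=read_camera('side'); save(T,'t5'); save(S,'s5')
a=cv2.imread('pics/t5.png')[230:270,285:325]; b=cv2.imread('pics/s5.png')[190:230,250:290]
cv2.imwrite('pics/e.png',np.hstack([cv2.resize(x,(400,400),interpolation=2) for x in (a,b)]))
E
```

```text
moved along y -0.1004213643213659
```

View pics/e.png

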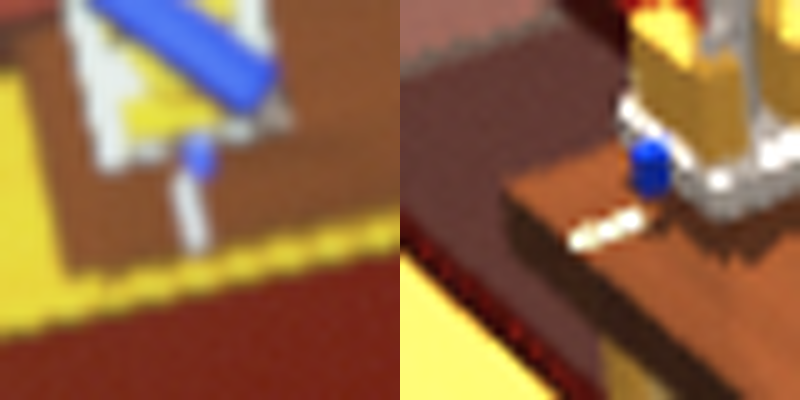

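The mark is about 2.2 px (roughly 3.6 mm) left of the pointer in the top view: mark at (303.8, 250.8), pointer at (304.4, 245.3) along the tilted line.

drive_tool(
  rows=[
    [0,0,0,-0.002,0,0,0],
    [0,0,0,-0.0015,0,0,0],
    [0,0,0,0,0,0,0],
    [0,0,0,0,0,0,0],
  ],
)

```text
time: 10.97
tool_pos: [0.5461, -0.1686, 0.1433]
tcp_rot: [1.99, 2.429, 0.0]
wrist_force: [-2.9, 0.8, 6.0]
width: 0.13
grip_force: 43.3
```

```bash
python3 - <<'E'
from m import *
p=np.array(status.read_state()['tool_pos'][:2]); print('moved along y',(p-[.5256,-.067])@CY)
T=read_camera('top'); S=read_camera('side'); save(T,'t6'); save(S,'s6')
a=cv2.imread('pics/t6.png')[230:270,285:325]; b=cv2.imread('pics/s6.png')[190:230,250:290]
cv2.imwrite('pics/f.png',np.hstack([cv2.resize(x,(400,400),interpolation=2) for x in (a,b)]))
# same-method change check: subpixel white mark
for p,n,(x0,y0,x1,y1) in ((T,'top',(296,247,312,258)),(S,'side',(262,206,282,218))):
    c=p['color'][y0:y1,x0:x1].astype(int); v=np.clip(c.min(2)-80,0,None); n2,l,st,ce=cv2.connectedComponentsWithStats((v>0).astype(np.uint8))
    for i in range(1,n2):
        ys,xs=np.where(l==i); q=v[ys,xs]; u,w=x0+(xs*q).sum()/q.sum(),y0+(ys*q).sum()/q.sum(); print(n,len(xs),u.round(2),w.round(2),'casey',(atz(p,u,w,.13)[:2]@CY).round(4))
E
```

```text
moved along y -0.10364539532829524
top 2 296.07 247.0 casey -0.0505
top 33 305.28 250.47 casey -0.0653
side 22 279.58 207.46 casey -0.0567
side 21 270.95 213.42 casey -0.0644
```

View pics/f.png

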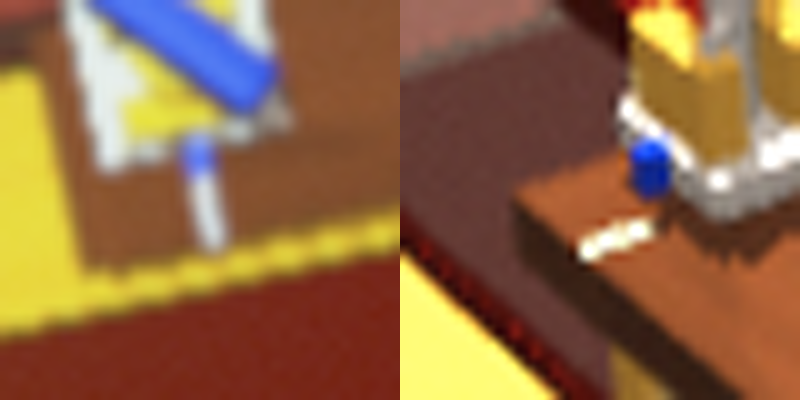

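The mark now runs almost into the pointer, about 1 mm left. One more millimetre, then release and rise.

drive_tool(
  rows=[
    [0,0,0,-0.001,0,0,0],
    [0,0,0,0,0,0,0],
    [0,0,0,0,0,0,0],
    [0,0,0,0,0,0,0.2],
    [0,0,0,0,0,0,0.5],
    [0,0,0,0,0,0,0.5],
    [0,0,0,0,0,0,0.5],
    [0,0,0,0,0,0,0.5],
  ],
)

```text
time: 11.73
tool_pos: [0.5458, -0.1694, 0.142]
tcp_rot: [-1.991, -2.43, 0.0]
wrist_force: [1.4, 0.3, 0.2]
width: 0.503
grip_force: 0.0
```

drive_tool(
  rows=[
    [0,0,0,0,0,-0.02,0.5],
    [0,0,0,0,0,-0.03,0.5],
    [0,0,0,0,0,-0.03,0.5],
    [0,0,0,0,0,-0.03,0.5],
    [0,0,0,0,0,-0.005,0.5],
    [0,0,0,0,0,0,0.5],
  ],
)

```text
time: 12.23
tool_pos: [0.5478, -0.1702, 0.2608]
tcp_rot: [1.987, 2.426, 0.003]
wrist_force: [0.2, 0.3, 0.2]
width: 0.503
grip_force: 0.0
```

```bash
python3 - <<'E'
from m import *
delta([.5145,.0345,.19])
T=read_camera('top'); S=read_camera('side'); save(T,'t7'); save(S,'s7')
for p,n,(x0,y0,x1,y1) in ((T,'top',(296,247,312,258)),(S,'side',(262,206,282,218))):
    c=p['color'][y0:y1,x0:x1].astype(int); v=np.clip(c.min(2)-80,0,None); n2,l,st,ce=cv2.connectedComponentsWithStats((v>0).astype(np.uint8))
    for i in range(1,n2):
        ys,xs=np.where(l==i); q=v[ys,xs]; u,w=x0+(xs*q).sum()/q.sum(),y0+(ys*q).sum()/q.sum(); print(n,len(xs),u.round(2),w.round(2),'casey',(atz(p,u,w,.13)[:2]@CY).round(4))
E
```

```text
pos [ 0.5478 -0.1702  0.2608] yaw of y 11.36 tool delta [0.2074 0.0073 0.0701]
top 2 296.07 247.0 casey -0.0505
top 37 305.73 250.45 casey -0.0661
side 22 279.58 207.46 casey -0.0567
side 22 271.17 213.58 casey -0.065
```

drive_tool(
  rows=[
    [0,0,0,0.0346,0.0012,0,0.5],
    [0,0,0,0.0346,0.0012,0,0.5],
    [0,0,0,0.0346,0.0012,0,0.5],
    [0,0,0,0.0346,0.0012,0,0.5],
    [0,0,0,0.0346,0.0012,0,0.5],
    [0,0,0,0.0346,0.0013,0,0.5],
    [0,0,0,0,0,0,0.5],
    [0,0,7,0,0,0,0.5],
  ],
)

```text
time: 13.0
tool_pos: [0.5103, 0.0373, 0.2546]
tcp_rot: [-2.13, -2.305, 0.005]
wrist_force: [-0.4, -0.4, -0.4]
width: 0.5
grip_force: 0.0
```

drive_tool(
  rows=[
    [0,0,7,0,0,0,0.5],
    [0,0,7,0,0,0,0.5],
    [0,0,7,0,0,0,0.5],
    [0,0,7,0,0,0,0.5],
    [0,0,7,0,0,0,0.5],
    [0,0,7,0,0,0,0.5],
    [0,0,0,0,0,0,0.5],
    [0,0,0,0,0,0,0.5],
  ],
)

```text
time: 13.67
tool_pos: [0.5112, 0.0351, 0.2554]
tcp_rot: [-2.816, -1.39, 0.005]
wrist_force: [-0.5, 0.4, -0.0]
width: 0.501
grip_force: 0.0
```

```bash
python3 - <<'E'
from h import *
delta([.5145,.0345,.188])
S=read_camera('side'); save(S,'s8')
hsv=cv2.cvtColor(S['color'],cv2.COLOR_RGB2HSV)
E
```

```text
pos [0.5112 0.0351 0.2554] yaw of y -37.47 tool delta [0.0017 0.0031 0.0674]
```

drive_tool(
  rows=[
    [0,0,0,0.0017,0.003,0.015,0.5],
    [0,0,0,0,0,0.02,0.5],
    [0,0,0,0,0,0.02,0.5],
    [0,0,0,0,0,0.011,0.5],
    [0,0,0,0,0,0,0.5],
    [0,0,0,0,0,0,0.5],
  ],
)

```text
time: 14.22
tool_pos: [0.5149, 0.0349, 0.1906]
tcp_rot: [-2.818, -1.387, 0.003]
wrist_force: [-0.3, 0.6, 0.0]
width: 0.501
grip_force: 0.0
```

drive_tool(
  rows=[
    [0,0,0,0,0,0,0.3],
    [0,0,0,0,0,0,0.1],
    [0,0,0,0,0,0,0],
    [0,0,0,0,0,0,0],
    [0,0,0,0,0,0,0],
    [0,0,0,0,0,0,0],
    [0,0,0,0,0,0,0],
  ],
  force=50,
)

```text
time: 14.8
tool_pos: [0.5151, 0.0362, 0.1929]
tcp_rot: [-2.817, -1.385, -0.001]
wrist_force: [-5.6, 2.9, 6.1]
width: 0.106
grip_force: 50.1
```

drive_tool(
  rows=[
    [0,0,0,0,0,-0.003,0],
    [0,0,-7,0,0,0,0],
    [0,0,-7,0,0,0,0],
    [0,0,-7,0,0,0,0],
    [0,0,-7,0,0,0,0],
    [0,0,-7,0,0,0,0],
    [0,0,-7,0,0,0,0],
    [0,0,-7,0,0,0,0],
  ],
)

```text
time: 15.47
tool_pos: [0.5146, 0.0364, 0.1929]
tcp_rot: [-1.981, -2.434, -0.001]
wrist_force: [0.4, 4.7, -7.9]
width: 0.104
grip_force: 48.7
```

drive_tool(
  rows=[
    [0,0,0,0,0,0,0],
    [0,0,0,0,0,0.004,0],
    [0,0,0,0,0,0.004,0],
    [0,0,0,0,0,0.004,0],
    [0,0,0,0,0,0.003,0],
    [0,0,0,0,0,0,0],
    [0,0,0,0,0,0,0],
  ],
)

```text
time: 16.05
tool_pos: [0.5147, 0.0364, 0.1795]
tcp_rot: [-1.989, -2.428, -0.001]
wrist_force: [-3.1, 5.0, -0.5]
width: 0.107
grip_force: 49.9
```

drive_tool(
  rows=[
    [0,0,0,0,0,0,0.2],
    [0,0,0,0,0,0,0.5],
    [0,0,0,0,0,0,0.5],
    [0,0,0,0,0,0,0.5],
    [0,0,0,0,0,0,0.5],
    [0,0,0,0,0,-0.02,0.5],
    [0,0,0,0,0,-0.03,0.5],
    [0,0,0,0,0,-0.03,0.5],
  ],
)

```text
time: 16.72
tool_pos: [0.5145, 0.0348, 0.259]
tcp_rot: [-1.99, -2.428, 0.003]
wrist_force: [1.1, -0.2, 0.7]
width: 0.495
grip_force: 0.0
```

drive_tool(
  rows=[
    [0,0,0,0.03,-0.02,-0.03,0.5],
    [0,0,0,0.03,-0.02,-0.03,0.5],
    [0,0,0,0.03,-0.02,-0.03,0.5],
    [0,0,0,0.03,-0.02,0,0.5],
    [0,0,0,0.03,-0.02,0,0.5],
    [0,0,0,0,0,0,0.5],
    [0,0,0,0,0,0,0.5],
  ],
)

```text
time: 17.3
tool_pos: [0.3958, 0.1548, 0.3398]
tcp_rot: [1.986, 2.433, 0.002]
wrist_force: [0.4, 0.0, -0.4]
width: 0.502
grip_force: 0.0
```

```bash
python3 - <<'E'
from m import *
S=read_camera('side'); T=read_camera('top'); save(S,'s9'); save(T,'t9')
a=cv2.imread('pics/t9.png')[200:280,250:350]; b=cv2.imread('pics/s9.png')[150:230,230:330]
cv2.imwrite('pics/g.png',np.hstack([cv2.resize(x,(400,320),interpolation=2) for x in (a,b)]))
c0=cv2.imread('pics/side0.png').astype(int)
def knob(im):
    m=((im[...,0]-im[...,2]>60)&(im[...,0]-im[...,1]>60)).astype(np.uint8); n,l,st,ce=cv2.connectedComponentsWithStats(m[140:225,250:310]); i=1+st[1:,4].argmax(); return st[i],ce[i]
for f in ('side0','s2','s9'): print(f,knob(cv2.imread(f'pics/{f}.png').astype(int)))
print(status.read_state()['wrist_force'],status.read_state()['time'])
E
```

```text
side0 (array([ 25,  27,  14,  23, 220], dtype=int32), array([31.81818182, 37.88636364]))
s2 (array([ 25,  20,  12,  23, 206], dtype=int32), array([30.79126214, 30.91747573]))
s9 (array([ 24,  27,  16,  23, 242], dtype=int32), array([31.68181818, 37.9214876 ]))
[ 0.71339753 -0.85078723 -0.26399809] 17.4
```

View pics/g.png

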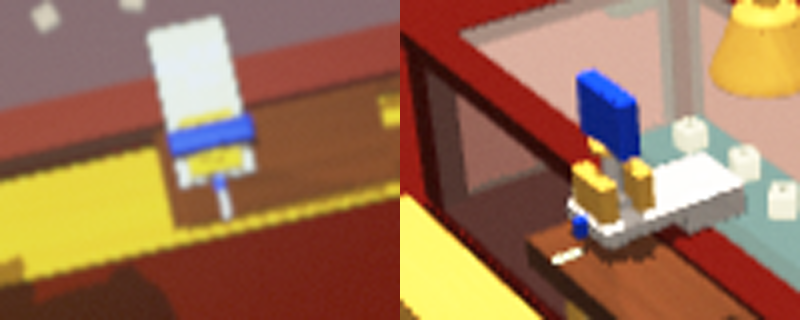

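The knob is back at its starting height (row 37.9, the same as at the start) and aligned with the case. The mark is under the pointer and the gripper is clear, so I hand in.

```bash
python3 -c "
from workcell import workorder
print(workorder.finish_job())"
```

```text
the job is handed in; nothing more can be done
None
```

The job is handed in. The door is shut with its mark under the pointer, the last pictures show the pin home and the knob straight, and I never touched the cup, bell or dish; the hand-in gave no verdict.

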